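# Make up two job trays

### The job

Make up the two job trays from the stock lying on the bench: the soldering job, in the three-compartment wooden tray, gets the lighter, the red cap of solder snippets and one white sorting dish; the finishing job, in the two-compartment wooden tray, gets the oil stone and the other white dish. Put one thing in each compartment, in any order and either dish in either tray, each lying flat on the compartment's floor the same way up as it lay on the bench. Leave the spirit lamp and the pocket scale standing where they are.

Things in the scene. Friction and masses are not known exactly. Their poses are not given: they have to be found in the camera images.
- long_tray: the longer low wooden tray, 244 x 104 x 10 mm, open on top, with three compartments in a row, their centres at x = -80, 0 and +80 mm (y = 0) in its frame. Each compartment is 76 mm (along x) by 96 mm (along y) inside, its floor is 3 mm above the tray's underside, the outer walls and the dividers are 4 mm thick and their tops are 10 mm above the underside. The tray is fixed to the bench. Origin: centre of the underside; x runs along the tray's length, z up. 
- short_tray: the shorter low wooden tray, 164 x 104 x 10 mm, open on top, with two compartments in a row, their centres at x = -40 and +40 mm (y = 0) in its frame. Each compartment is 76 mm (along x) by 96 mm (along y) inside, its floor is 3 mm above the tray's underside, the outer walls and the dividers are 4 mm thick and their tops are 10 mm above the underside. The tray is fixed to the bench. Origin: centre of the underside; x runs along the tray's length, z up. 
- lighter: red gas lighter with a metal end, lying on the bench: 16 mm wide (x), 77 mm long (y, from -39 to +38 mm; its solid body from -39 to +34 mm), 23 mm high (z). Origin: on its underside. Grasp it across its 16 mm width; it fits a compartment laid across the tray (long side along the tray's y), with about 9 mm to spare at each end, not lengthwise. About 25 g
- solder_cap: small round open red cap (an upturned screw cap) holding solder snippets, 30 mm diameter, 11 mm high, open side up; origin: centre of its underside, z up. Can be gripped across the outside. About 12 g
- oil_stone: small dark grey rectangular sharpening stone, 28 mm (x) by 46 mm (y), 14 mm high; origin: centre of its underside. About 45 g
- dish_a: one of two equal white rectangular sorting dishes, open on top, 46 mm (x) by 62 mm (y), 12 mm high, walls 2 mm; origin: centre of its underside, z up. Stiff: can be gripped across the outside of its 46 mm width; fits a compartment with its long side along the tray's x. About 20 g
- dish_b: one of two equal white rectangular sorting dishes, open on top, 46 mm (x) by 62 mm (y), 12 mm high, walls 2 mm; origin: centre of its underside, z up. Stiff: can be gripped across the outside of its 46 mm width; fits a compartment with its long side along the tray's x. About 20 g
- spirit_lamp: bystander: round glass spirit lamp with a brass burner, 60 mm diameter, 73 mm high, loose; origin: centre of its underside
- pocket_scale: bystander: flat black pocket scale, shut, 122 mm (x) by 74 mm (y), 18 mm high, loose; origin: centre of its underside
Mind the look-alikes: they are no part of the job. Leave any orange or yellow look-alike of the dish_b alone.

How it is judged:
At the end, for the whole second after the job is handed in: Lighter, cap and one dish in the three-compartment tray, stone and other dish in the two-compartment tray, one per compartment: within 34 mm along and 45 mm across of its centre, 3 mm of its floor, 0.12 rad of upright, at rest. Lamp and scale within 20 mm of their start (((((x of lighter in the frame of long_tray between -0.114 and -0.046 m and x of solder_cap in the frame of long_tray between -0.034 and 0.034 m and x of dish_a in the frame of long_tray between 0.046 and 0.114 m) or (x of lighter in the frame of long_tray between -0.114 and -0.046 m and x of dish_a in the frame of long_tray between -0.034 and 0.034 m and x of solder_cap in the frame of long_tray between 0.046 and 0.114 m) or (x of solder_cap in the frame of long_tray between -0.114 and -0.046 m and x of lighter in the frame of long_tray between -0.034 and 0.034 m and x of dish_a in the frame of long_tray between 0.046 and 0.114 m) or (x of solder_cap in the frame of long_tray between -0.114 and -0.046 m and x of dish_a in the frame of long_tray between -0.034 and 0.034 m and x of lighter in the frame of long_tray between 0.046 and 0.114 m) or (x of dish_a in the frame of long_tray between -0.114 and -0.046 m and x of lighter in the frame of long_tray between -0.034 and 0.034 m and x of solder_cap in the frame of long_tray between 0.046 and 0.114 m) or (x of dish_a in the frame of long_tray between -0.114 and -0.046 m and x of solder_cap in the frame of long_tray between -0.034 and 0.034 m and x of lighter in the frame of long_tray between 0.046 and 0.114 m)) and y of lighter in the frame of long_tray between -0.045 and 0.045 m and z of lighter in the frame of long_tray between 0 and 0.006 m and y of solder_cap in the frame of long_tray between -0.045 and 0.045 m and z of solder_cap in the frame of long_tray between 0 and 0.006 m and y of dish_a in the frame of long_tray between -0.045 and 0.045 m and z of dish_a in the frame of long_tray between 0 and 0.006 m and ((x of oil_stone in the frame of short_tray between -0.074 and -0.006 m and x of dish_b in the frame of short_tray between 0.006 and 0.074 m) or (x of dish_b in the frame of short_tray between -0.074 and -0.006 m and x of oil_stone in the frame of short_tray between 0.006 and 0.074 m)) and y of oil_stone in the frame of short_tray between -0.045 and 0.045 m and z of oil_stone in the frame of short_tray between 0 and 0.006 m and y of dish_b in the frame of short_tray between -0.045 and 0.045 m and z of dish_b in the frame of short_tray between 0 and 0.006 m) or (((x of lighter in the frame of long_tray between -0.114 and -0.046 m and x of solder_cap in the frame of long_tray between -0.034 and 0.034 m and x of dish_b in the frame of long_tray between 0.046 and 0.114 m) or (x of lighter in the frame of long_tray between -0.114 and -0.046 m and x of dish_b in the frame of long_tray between -0.034 and 0.034 m and x of solder_cap in the frame of long_tray between 0.046 and 0.114 m) or (x of solder_cap in the frame of long_tray between -0.114 and -0.046 m and x of lighter in the frame of long_tray between -0.034 and 0.034 m and x of dish_b in the frame of long_tray between 0.046 and 0.114 m) or (x of solder_cap in the frame of long_tray between -0.114 and -0.046 m and x of dish_b in the frame of long_tray between -0.034 and 0.034 m and x of lighter in the frame of long_tray between 0.046 and 0.114 m) or (x of dish_b in the frame of long_tray between -0.114 and -0.046 m and x of lighter in the frame of long_tray between -0.034 and 0.034 m and x of solder_cap in the frame of long_tray between 0.046 and 0.114 m) or (x of dish_b in the frame of long_tray between -0.114 and -0.046 m and x of solder_cap in the frame of long_tray between -0.034 and 0.034 m and x of lighter in the frame of long_tray between 0.046 and 0.114 m)) and y of lighter in the frame of long_tray between -0.045 and 0.045 m and z of lighter in the frame of long_tray between 0 and 0.006 m and y of solder_cap in the frame of long_tray between -0.045 and 0.045 m and z of solder_cap in the frame of long_tray between 0 and 0.006 m and y of dish_b in the frame of long_tray between -0.045 and 0.045 m and z of dish_b in the frame of long_tray between 0 and 0.006 m and ((x of oil_stone in the frame of short_tray between -0.074 and -0.006 m and x of dish_a in the frame of short_tray between 0.006 and 0.074 m) or (x of dish_a in the frame of short_tray between -0.074 and -0.006 m and x of oil_stone in the frame of short_tray between 0.006 and 0.074 m)) and y of oil_stone in the frame of short_tray between -0.045 and 0.045 m and z of oil_stone in the frame of short_tray between 0 and 0.006 m and y of dish_a in the frame of short_tray between -0.045 and 0.045 m and z of dish_a in the frame of short_tray between 0 and 0.006 m)) and angle between each of lighter, solder_cap, oil_stone, dish_a, dish_b, spirit_lamp, pocket_scale's own z axis and vertical below 0.12 rad and linear speed of each of lighter, solder_cap, oil_stone, dish_a, dish_b below 0.02 m/s and distance of each of spirit_lamp, pocket_scale from where it was at the start of the episode below 0.02 m); the robot touches nothing.
It fails at once if the spirit lamp is shoved or tipped over (distance of spirit_lamp from where it was at the start of the episode above 0.03 m or angle between spirit_lamp's own z axis and vertical above 0.35 rad).
It fails at once if the pocket scale is shoved or tipped over (distance of pocket_scale from where it was at the start of the episode above 0.03 m or angle between pocket_scale's own z axis and vertical above 0.35 rad).
It also fails if it takes over 115 s, if anything falls off the work surface, if the arm or the gripper's body presses on something with over 40 N, if the wrist force passes 120 N, or if a joint passes its speed limit or range.

### The arm

A 6-joint arm with a two-finger parallel gripper is mounted at the origin on a cart in front of the work surface, level with it; the furniture and walls round the work are solid. World frame = base frame: x ahead of the robot, y to its left, z up, the work surface at z = 0. Lengths are in m, angles in rad, forces in N, time in s.
With the tool pointing down it reaches from about 0.425 to 1.125 m from the base axis. Payload 14.9 kg.
Tool frame: the origin (TCP) lies between the finger pads; the fingertips stand 8 mm ahead of it and the grasp point (between the pads) lies 11 mm behind it; x points along the fingers, y is the direction in which the jaws open and shut, and the axes are right-handed (so a half turn about x gives the same grasp; the last joint's range is limited). The gripper opens to 91 mm and grips with 3 to 60 N. Pads are 32 mm wide; open, the fingers measure 118 mm over their backs; the gripper's body (76 mm by 178 mm) begins 60 mm behind the grasp point.
Start: joints at [-1.266, 0.379, 1.734, -0, 1.028, -0.033], TCP at [0.232, -0.66, 0.222] pointing down, gripper open.
Joint ranges: [-2.77, 2.77], [-0.74, 2.19], [0, 2.66], [-1.06, 4.2], [0.31, 2.87], [-3.08, 3.08]. Speed limits (rad/s): [1.89, 1.89, 2.39, 3.14, 3.14, 3.14].

### API

Orientations are given as a unit quaternion [w, x, y, z].
In Python, from cell import env, snapshot, camera_model, spotter gives the robot as it stands.
- The arm moves only by the tool step_arm, never from a script. Its argument "rows" is one flat list of numbers, 5 for each row, row after row: the opening, from -1 (shut) to 1 (fully open), so that 0 is half open, then the shift along the world's x, y, z in cm, then the turn about the world's z in rad. In form: [claw, dx, dy, dz, roll, claw, dx, dy, dz, roll, ...]. A call has 1 to 20 rows; each row is the pose to reach, as a shift and turn from the pose measured when the call began; what a row does not reach only later rows make up. A row lasts 1/8 s, in which the tool goes at most 62.5 mm and 10.7 degrees, less where a joint would pass 70% of its speed; a pose out of reach is approached as far as the arm can. A call with a gripper value outside its range is refused whole. The fingers move at their own pace and stop on an object; "force" is the grip in N (left out, the last holds). Time passes only in rows, so rows that repeat a pose let the fingers close. It gives the time, the measured TCP pose, the force and the opening at its end, in the units of the state.
- env.sense(): the state, without advancing time (a new reading comes with each control period).
- snapshot(name): name is "side" or "top" or "wrist"; returns the picture (480x640x3 uint8, red, green, blue); there is no depth.
- camera_model(name): a dict with "fx", "fy", "cx", "cy" (pixels), "R" (3x3) and "t" (3): a world point X has camera coordinates R X + t. Camera axes: x right, y down, z forward; pixel columns grow to the right and rows downward; lengths in m; the calibration is good to about 2 mm. A picture is of the moment at which its call begins: read the wrist's pose just before it. camera_model takes no time and is no camera call; for the wrist camera it gives the pose at the moment of the call.
- env.close_job(): hands the job in, once; it reports no verdict.
Trained networks look in the newest picture that a camera, given by its name, has taken for a name from the list of things; names that differ only in an ending like _2 or _b are one class to them, and where a whole thing is asked for, a point or a joint stands for the part that bears it (a point fixed in the world has none). Each returns a list of dicts, best first, with "p" (0 to 1); they miss things now and then, are a little off and sometimes report something else, mostly with a low value. They report only what shows in the picture. A call takes as long as a camera call. They do not tell look-alikes from the thing itself.
- spotter.boxes_of(label, camera): "rect" ([centre column, centre row, width, height] in pixels, round what is visible of it).
- spotter.mark_of(label, camera): "point" ([column, row] in pixels: a listed point, or the origin of a listed thing).
The state is a dict: "t": time; "q": joint angles; "joint_vel": joint speeds; "joint_torque": joint torques, N m; "ee_pos": TCP position; "ee_rot": TCP orientation; "wrist_force": force on the tool from outside, world axes, zero at the start; "wrist_torque": the same for the moment, N m; "gripper_width": finger opening in m.
Only numpy, scipy, OpenCV 4.12 (cv2) and the standard library are available. Lean on these libraries where they do the work, as an engineer would, in place of code of your own. Each camera call takes 0.05 s, during which the arm holds its last target. There are 200 camera calls.

## Working session

There is one attempt and no reset: what is moved stays moved. The work goes in short steps, Python scripts to look and compute and a tool call to move; the robot and the scene stay as the last step left them, time stands still between calls to the robot, and variables do not carry over. Pictures are saved under pics/ and viewed, about 12 in all and at most 16, crops included, and the job is handed in when it is done.

Besides the shell and the picture viewer there is one more tool, called as name(argument=value, ...) on one line, values as JSON. step_arm: Moves the arm, as the interface text tells. Its arguments: {"type":"object","properties":{"rows":{"type":"array","items":{"type":"number"}},"force":{"type":"number"}},"required":["rows"]}

```bash
ls; mkdir -p pics
cat > h.py <<'E'
import numpy as np, cv2
from cell import env, snapshot, camera_model, spotter
def ray(cam,u,v,z,m=None):
    m=m or camera_model(cam); R=np.array(m["R"]);t=np.array(m["t"])
    d=R.T@np.array([(u-m["cx"])/m["fx"],(v-m["cy"])/m["fy"],1]); o=-R.T@t
    return o+d*(z-o[2])/d[2]
def proj(cam,X,m=None):
    m=m or camera_model(cam); c=np.array(m["R"])@X+np.array(m["t"])
    return np.array([m["fx"]*c[0]/c[2]+m["cx"],m["fy"]*c[1]/c[2]+m["cy"]])
def save(name,f):
    im=snapshot(name); cv2.imwrite("pics/"+f,im[:,:,::-1]); return im
E
python3 - <<'E'
from h import *
for c in("top","side"):
    save(c,c+"1.png")
    m=camera_model(c); print(c,m["fx"],-np.array(m["R"]).T@m["t"])
    for l in "long_tray short_tray lighter solder_cap oil_stone dish_a spirit_lamp pocket_scale".split():
        print(l,[(np.round(b["rect"]).astype(int).tolist(),round(b["p"],2)) for b in spotter.boxes_of(l,c)], [(np.round(b["point"]).tolist(),round(b["p"],2),ray(c,*b["point"],0)[:2].round(3).tolist()) for b in spotter.mark_of(l,c)])
s=env.sense();print(s["t"],s["ee_pos"],s["ee_rot"],s["gripper_width"])
E
```

```text
pics
top 525.3196696209906 [0.25898457 0.11517673 1.30876799]
long_tray [([239, 258, 48, 100], 0.73)] [([239.0, 260.0], 0.7, [0.51, 0.325])]
short_tray [([492, 246, 57, 71], 0.91), ([342, 290, 21, 14], 0.73)] [([491.0, 250.0], 0.62, [0.534, -0.314])]
lighter [([299, 246, 32, 10], 0.46)] [([299.0, 244.0], 0.54, [0.55, 0.173])]
solder_cap [([295, 199, 26, 21], 0.31)] [([420.0, 248.0], 0.52, [0.538, -0.135])]
oil_stone [([342, 289, 18, 13], 0.54)] [([339.0, 290.0], 0.78, [0.433, 0.073])]
dish_a [([383, 278, 32, 23], 0.94), ([141, 303, 30, 31], 0.84), ([434, 201, 24, 27], 0.73), ([299, 290, 29, 22], 0.72)] [([434.0, 203.0], 0.9, [0.659, -0.177]), ([383.0, 277.0], 0.87, [0.464, -0.039]), ([142.0, 302.0], 0.82, [0.403, 0.562]), ([295.0, 290.0], 0.64, [0.433, 0.183])]
spirit_lamp [([294, 198, 23, 22], 0.86)] [([292.0, 204.0], 0.85, [0.656, 0.191])]
pocket_scale [([352, 238, 31, 47], 0.86)] [([350.0, 236.0], 0.96, [0.571, 0.043])]
side 448.82151345408306 [0.31543953 0.6214192  1.05588614]
long_tray [([296, 332, 108, 63], 0.81)] [([300.0, 336.0], 0.68, [0.506, 0.329])]
short_tray [([374, 145,
[... 156 characters left out ...]
, 189, 11, 11], 0.48)] [([354.0, 294.0], 0.71, [0.424, 0.174]), ([356.0, 191.0], 0.64, [0.537, -0.128])]
oil_stone [([367, 257, 16, 18], 0.46)] [([366.0, 258.0], 0.74, [0.431, 0.067])]
dish_a [([299, 451, 32, 33], 0.79), ([351, 291, 19, 24], 0.72), ([372, 225, 26, 22], 0.64), ([323, 162, 22, 18], 0.52)] [([371.0, 229.0], 0.92, [0.452, -0.024]), ([298.0, 453.0], 0.6, [0.403, 0.566]), ([325.0, 166.0], 0.52, [0.655, -0.18])]
spirit_lamp [([266, 264, 22, 25], 0.89)] [([266.0, 266.0], 0.93, [0.667, 0.19])]
pocket_scale [([324, 232, 47, 38], 0.75)] [([325.0, 235.0], 0.55, [0.56, 0.044])]
1.7 [ 0.23199393 -0.66046123  0.22192883] [-0.11886838 -0.69703857 -0.11887462  0.69704832] 0.09127136142004236
```

Run:
```python
from h import *
a=cv2.imread("pics/top1.png")[170:330,110:540]
cv2.imwrite("pics/top1c.png",cv2.resize(a,(800,298),interpolation=cv2.INTER_CUBIC))
```

```text
(no output)
```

View pics/top1c.png

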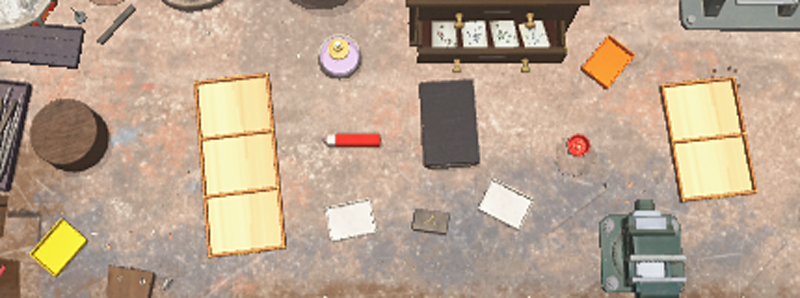

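View pics/side1.png

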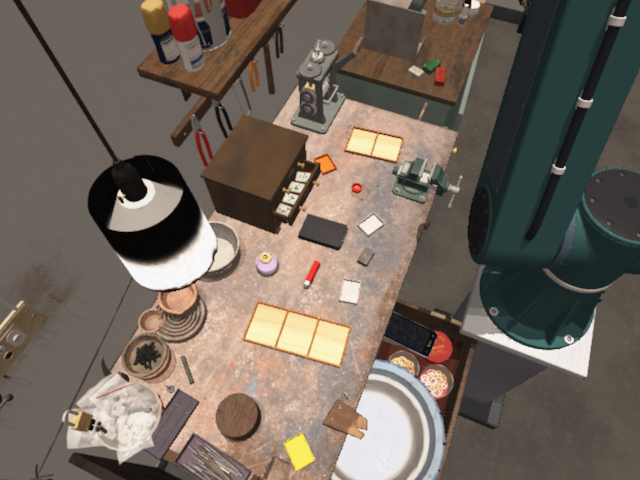

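The top view shows the white dishes at about (299,290) and (383,278), the stone at (341,289) and the lighter at (300,245). The cap is at (420,248), the trays at (239,258) and (491,246), and a vice at about (455,300). The orange (434,201) and yellow (141,303) dishes are look-alikes. Next I segment for angles.

```bash
cat >> h.py <<'E'
def grab(im,box,cam,z,n,seed=None,m=None):
    """grabCut in box (u0,v0,u1,v1); returns contour back-projected to height z, min-area rect"""
    u0,v0,u1,v1=box; p=12
    sub=im[v0-p:v1+p,u0-p:u1+p].copy(); k=4
    sub=cv2.resize(sub,None,fx=k,fy=k,interpolation=cv2.INTER_CUBIC)
    mask=np.zeros(sub.shape[:2],np.uint8)
    cv2.grabCut(sub,mask,(p*k,p*k,(u1-u0)*k,(v1-v0)*k),np.zeros((1,65)),np.zeros((1,65)),6,cv2.GC_INIT_WITH_RECT)
    b=((mask==1)|(mask==3)).astype(np.uint8)
    b=cv2.morphologyEx(b,cv2.MORPH_OPEN,np.ones((7,7)))
    c=max(cv2.findContours(b,0,1)[0],key=cv2.contourArea)[:,0]
    P=np.array([ray(cam,(u+.5)/k-.5+u0-p,(v+.5)/k-.5+v0-p,z,m)[:2] for u,v in c],np.float32)
    (cx,cy),(w,h),a=cv2.minAreaRect(P*1000)
    if w<h: w,h,a=h,w,a+90
    a=(a+90)%180-90   # direction of long side, deg from world x
    cv2.drawContours(sub,[c[:,None]],-1,(0,255,0),1)
    print(n,"c",round(cx),round(cy),"LxW",round(w),round(h),"long dir deg",round(a,1)); return sub,(cx,cy,a)
E
python3 - <<'E'
from h import *
im=cv2.imread("pics/top1.png")
B=dict(dish1=(283,277,315,303),dish2=(365,265,402,294),stone=(330,280,354,298),lighter=(281,239,318,252),cap=(411,238,430,258),ltray=(211,206,266,311),strayt=(461,208,522,283),scale=(334,211,370,263),lamp=(280,186,308,214))
H=dict(dish1=.012,dish2=.012,stone=.014,lighter=.01,cap=.011,ltray=.01,strayt=.01,scale=.018,lamp=.03)
for k in B: grab(im,B[k],"top",H[k],k)
E
```

```text
dish1 c 436 174 LxW 63 49 long dir deg -79.5
dish2 c 457 -33 LxW 61 46 long dir deg 62.7
stone c 434 68 LxW 51 33 long dir deg 81.7
lighter c 545 173 LxW 81 20 long dir deg 89.9
cap c 538 -134 LxW 35 32 long dir deg 89.9
ltray c 514 326 LxW 249 108 long dir deg 6.8Traceback (most recent call last):
  File "<stdin>", line 5, in <module>
  File "h.py", line 22, in grab
    P=np.array([ray(cam,(u+.5)/k-.5+u0-p,(v+.5)/k-.5+v0-p,z,m)[:2] for u,v in c],np.float32)
                ~~~^^^^^^^^^^^^^^^^^^^^^^^^^^^^^^^^^^^^^^^^^^^
  File "h.py", line 4, in ray
    m=m or camera_model(cam); R=np.array(m["R"]);t=np.array(m["t"])
           ~~~~~~~~~~~~^^^^^
ValueError: time passes only in moves, steps and waits
```

step_arm(rows=[1,10,20,5,0,1,24,45,9,0,1,24,45,9,0,1,24,45,9,0,1,24,45,9,0,1,24,45,9,0,1,24,45,9,0,1,24,45,9,0,1,24,45,9,0,1,24,45,9,0])

```text
t: 2.95
ee_pos: [0.4723, -0.2099, 0.3121]
ee_rot: [0.12, 0.697, 0.119, -0.697]
wrist_force: [0.6, -0.6, 0.5]
gripper_width: 0.0913
```

Run:
```python
from h import *
from scipy.spatial.transform import Rotation as Ro
s=env.sense();q=s["ee_rot"];M=Ro.from_quat([q[1],q[2],q[3],q[0]]).as_matrix();print(M.round(2),s["q"])
m=camera_model("wrist"); print(m["fx"],-np.array(m["R"]).T@m["t"])
im=save("wrist","w1.png")
im=cv2.imread("pics/top1.png")
m=camera_model("top")
grab(im,(461,208,522,283),"top",.01,"short",m=m);grab(im,(334,211,370,263),"top",.018,"scale",m=m)
```

```text
[[ 0.    0.33 -0.94]
 [-0.   -0.94 -0.33]
 [-1.    0.   -0.  ]] [-4.63306384e-01 -2.14079122e-02  2.03457310e+00 -1.27751124e-04
  1.12801830e+00  7.67888272e-01]
344.2800662210319 [ 0.54277985 -0.18472854  0.47451956]
short c 547 -310 LxW 168 109 long dir deg 5.6
scale c 566 42 LxW 124 78 long dir deg 3.3
```

View pics/w1.png

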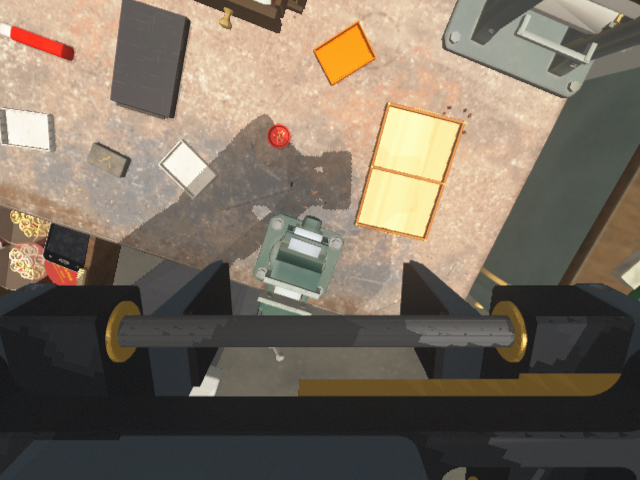

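The wrist view shows the cap at (280,135), a dish at (187,167), the stone at (108,160), the other dish at (27,129), the short tray at (410,172) and the vice at (300,245).

Run:
```python
from h import *
im=cv2.imread("pics/w1.png"); m=camera_model("wrist")
B=dict(dish2=(154,134,221,201),stone=(82,138,136,182),cap=(265,121,295,150),short=(350,98,470,244))
H=dict(dish2=.012,stone=.014,cap=.011,short=.01)
o=[]
for k in B: o.append(cv2.resize(grab(im,B[k],"wrist",H[k],k,m=m)[0],(400,300)))
cv2.imwrite("pics/seg1.png",np.vstack([np.hstack(o[:2]),np.hstack(o[2:])]))
for z in(0,.05,.1): print(z,[ray("wrist",u,v,z,m)[:2].round(3) for u,v in((310,217),(272,215),(340,240))])
for p in((387,103),(463,122),(425,240),(357,222)): print(ray("wrist",*p,.01,m)[:2].round(3))
```

```text
dish2 c 460 -36 LxW 63 51 long dir deg 62.3
stone c 437 62 LxW 53 33 long dir deg 82.1
cap c 538 -137 LxW 32 31 long dir deg 64.4
short c 549 -314 LxW 170 111 long dir deg 5.8
0 [array([ 0.449, -0.21 ]), array([ 0.434, -0.159]), array([ 0.432, -0.262])]
0.05 [array([ 0.459, -0.208]), array([ 0.446, -0.162]), array([ 0.443, -0.254])]
0.1 [array([ 0.469, -0.205]), array([ 0.457, -0.165]), array([ 0.455, -0.246])]
[ 0.621 -0.254]
[ 0.633 -0.354]
[ 0.473 -0.372]
[ 0.466 -0.273]
```

View pics/seg1.png

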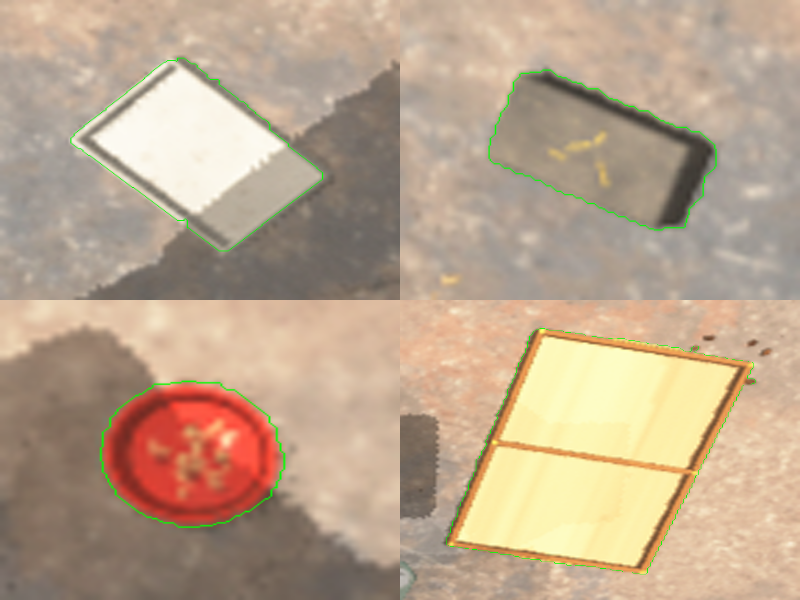

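step_arm(rows=[1,-1.3,17.6,-18,0.754,1,-1.3,17.6,-18,0.754,1,-1.3,17.6,-18,0.754,1,-1.3,17.6,-18,0.754,1,-1.3,17.6,-18,0.754,1,-1.3,17.6,-18,0.754,1,-1.3,17.6,-22,0.754,1,-1.3,17.6,-26,0.754,1,-1.3,17.6,-30,0.754,1,-1.3,17.6,-30,0.754,1,-1.3,17.6,-30,0.754,-1,-1.3,17.6,-30,0.754,-1,-1.3,17.6,-30,0.754,-1,-1.3,17.6,-30,0.754,-1,-1.3,17.6,-30,0.754,-1,-1.3,17.6,-30,0.754], force=15)

```text
t: 5.0
ee_pos: [0.4588, -0.0347, 0.0118]
ee_rot: [-0.367, -0.604, -0.367, 0.604]
wrist_force: [-0.5, -0.5, 2.7]
gripper_width: 0.0467
```

step_arm(rows=[-1,0,0,10,0,-1,0,0,20,0,-1,0,0,20,-0.1,-1,12.9,-27.4,20,-0.986,-1,12.9,-27.4,20,-0.986,-1,12.9,-27.4,20,-0.986,-1,12.9,-27.4,20,-0.986,-1,12.9,-27.4,20,-0.986,-1,12.9,-27.4,20,-0.986,-1,12.9,-27.4,20,-0.986,-1,12.9,-27.4,20,-0.986,-1,12.9,-27.4,12,-0.986,-1,12.9,-27.4,7,-0.986,-1,12.9,-27.4,7,-0.986,-1,12.9,-27.4,7,-0.986])

```text
t: 6.88
ee_pos: [0.5886, -0.3086, 0.0836]
ee_rot: [0.038, 0.706, 0.038, -0.706]
wrist_force: [0.6, -0.1, -0.4]
gripper_width: 0.0464
```

Run:
```python
from h import *
im=save("wrist","w2.png"); print(env.sense()["t"])
```

```text
6.925
```

View pics/w2.png

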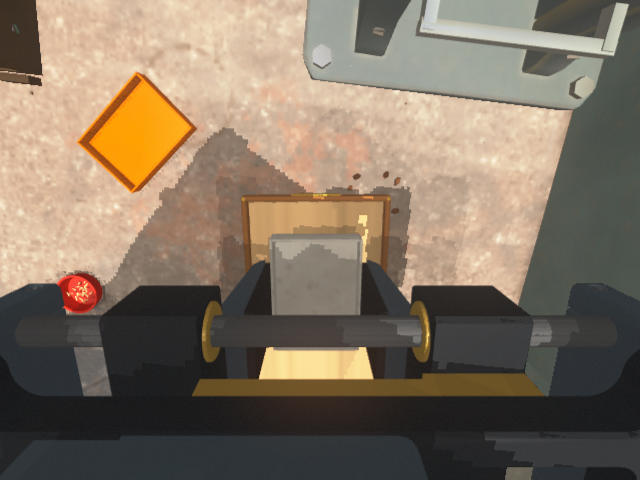

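The view shows the dish at column 316, centred on and parallel with the compartment (242–390). I can lower it.

step_arm(rows=[-1,0,0,-4,0,-1,0,0,-6.8,0,-1,0,0,-6.8,0,-1,0,0,-6.8,0,0.25,0,0,-6.8,0,0.25,0,0,-6.8,0,0.25,0,0,-6.8,0,0.25,0,0,-3,0,0.25,0,0,4,0,0.25,0,0,13,0,0.25,0,0,13,0])

```text
t: 8.3
ee_pos: [0.59, -0.3095, 0.2182]
ee_rot: [0.039, 0.708, 0.037, -0.704]
wrist_force: [0.3, 0.2, -0.4]
gripper_width: 0.0573
```

step_arm(rows=[1,-15.6,37.6,0,1.326,1,-15.6,37.6,0,1.326,1,-15.6,37.6,0,1.326,1,-15.6,37.6,0,1.326,1,-15.6,37.6,0,1.326,1,-15.6,37.6,0,1.326,1,-15.6,37.6,0,1.326,1,-15.6,37.6,-5,1.326,1,-15.6,37.6,-10,1.326,1,-15.6,37.6,-14,1.326,1,-15.6,37.6,-18,1.326,1,-15.6,37.6,-20.5,1.326,1,-15.6,37.6,-20.5,1.326,1,-15.6,37.6,-20.5,1.326,-1,-15.6,37.6,-20.5,1.326,-1,-15.6,37.6,-20.5,1.326,-1,-15.6,37.6,-20.5,1.326,-1,-15.6,37.6,-20.5,1.326,-1,-15.6,37.6,-20.5,1.326,-1,-15.6,37.6,-20.5,1.326], force=20)

```text
t: 10.8
ee_pos: [0.4339, 0.0665, 0.0132]
ee_rot: [0.464, 0.535, 0.465, -0.531]
wrist_force: [0.4, 0.0, -0.5]
gripper_width: 0.0343
```

step_arm(rows=[-1,0,0,0,0,-1,0,0,0,0,-1,0,0,0,0,-1,0,0,0,0])

```text
t: 11.3
ee_pos: [0.4339, 0.0665, 0.0132]
ee_rot: [0.464, 0.535, 0.465, -0.531]
wrist_force: [-0.2, 0.0, -0.8]
gripper_width: 0.0277
```

step_arm(rows=[-1,0,0,10,0,-1,0,0,20,0,-1,0,0,21,-0.15,-1,8.2,-38.3,21,-1.6,-1,8.2,-38.3,21,-1.6,-1,8.2,-38.3,21,-1.6,-1,8.2,-38.3,21,-1.6,-1,8.2,-38.3,21,-1.6,-1,8.2,-38.3,21,-1.6,-1,8.2,-38.3,21,-1.6,-1,8.2,-38.3,21,-1.6,-1,8.2,-38.3,21,-1.6,-1,8.2,-38.3,21,-1.6,-1,8.2,-38.3,14,-1.6,-1,8.2,-38.3,12,-1.6,-1,8.2,-38.3,12,-1.6])

```text
t: 13.3
ee_pos: [0.5149, -0.3155, 0.1314]
ee_rot: [-0.057, 0.705, -0.059, -0.704]
wrist_force: [-0.3, 0.4, 0.2]
gripper_width: 0.0279
```

Run:
```python
from h import *
im=save("wrist","w3.png"); im=save("side","s3.png")[90:230,280:500]
cv2.imwrite("pics/s3c.png",cv2.resize(im[:,:,::-1],(660,420),interpolation=cv2.INTER_CUBIC))
```

```text
(no output)
```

View pics/s3c.png

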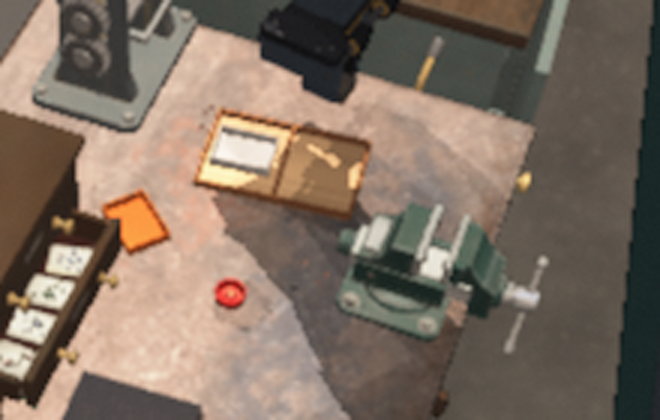

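View pics/w3.png

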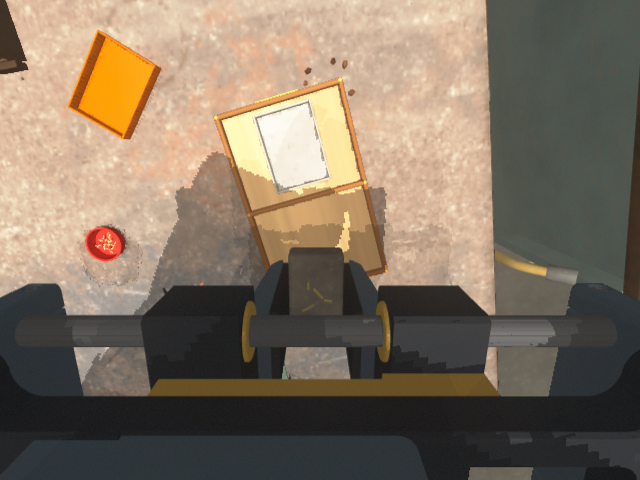

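The placed dish lies flat in the far compartment, and the stone is over the near compartment (its corner at about (385,270)). The vice is clear of the gripper body.

step_arm(rows=[-1,-0.3,0,-5,0,-1,-0.3,0,-9,0,-1,-0.3,0,-11.4,0,-1,-0.3,0,-11.4,0,-1,-0.3,0,-11.4,0,0,-0.3,0,-11.4,0,0,-0.3,0,-11.4,0,0,-0.3,0,-11.4,0,0,-0.3,0,-8,0,0,-0.3,0,-3,0,0,-0.3,0,4,0,0,-0.3,0,8,0,0,-0.3,0,8,0])

```text
t: 15.02
ee_pos: [0.5151, -0.3178, 0.2184]
ee_rot: [-0.056, 0.709, -0.061, -0.701]
wrist_force: [-0.0, -0.6, -0.0]
gripper_width: 0.0455
```

step_arm(rows=[0.5,2.3,18.2,0,0.16,0.5,2.3,18.2,0,0.16,0.5,2.3,18.2,0,0.16,0.5,2.3,18.2,0,0.16,0.5,2.3,18.2,-5,0.16,0.5,2.3,18.2,-10,0.16,0.5,2.3,18.2,-15,0.16,0.5,2.3,18.2,-18,0.16,0.5,2.3,18.2,-20.6,0.16,0.5,2.3,18.2,-20.6,0.16,0.5,2.3,18.2,-20.6,0.16,-1,2.3,18.2,-20.6,0.16,-1,2.3,18.2,-20.6,0.16,-1,2.3,18.2,-20.6,0.16,-1,2.3,18.2,-20.6,0.16,-1,2.3,18.2,-20.6,0.16,-1,2.3,18.2,-20.6,0.16,-1,2.3,18.2,-20.6,0.16], force=10)

```text
t: 17.27
ee_pos: [0.5382, -0.1358, 0.0124]
ee_rot: [0.001, 0.711, -0.004, -0.703]
wrist_force: [-0.9, 0.1, 2.5]
gripper_width: 0.0285
```

step_arm(rows=[-1,0,0,10,0,-1,0,0,19,0,-1,0,0,20,0,-1,-2.5,23,20,0.12,-1,-2.5,46.2,20,0.12,-1,-2.5,46.2,20,0.12,-1,-2.5,46.2,20,0.12,-1,-2.5,46.2,20,0.12,-1,-2.5,46.2,20,0.12,-1,-2.5,46.2,20,0.12,-1,-2.5,46.2,20,0.12,-1,-2.5,46.2,20,0.12])

```text
t: 18.77
ee_pos: [0.5128, 0.3277, 0.2122]
ee_rot: [0.043, 0.71, 0.039, -0.702]
wrist_force: [-0.2, -0.2, -0.5]
gripper_width: 0.0284
```

Run:
```python
from h import *
m=camera_model("wrist"); im=save("wrist","w4.png"); s=env.sense();print(s["t"],s["ee_pos"])
import json; json.dump({k:np.array(v).tolist() for k,v in m.items()},open("m4.json","w"))
```

```text
18.825 [0.51277832 0.32646847 0.21206802]
```

View pics/w4.png

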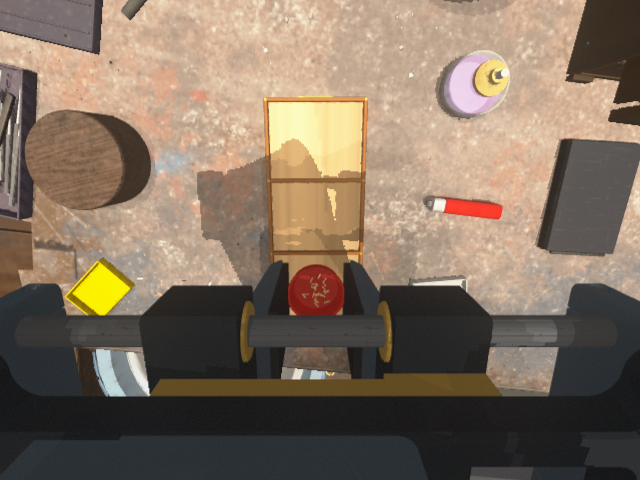

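The tray lies at columns 265–367 with dividers at rows 180 and 252, and the cap is held level. The lighter runs from (428,203) to (501,211), with its metal end on the left.

Run:
```python
from h import *
import json
m=json.load(open("m4.json")); im=cv2.imread("pics/w4.png")
for p in((265,98),(367,98),(268,180),(365,180),(271,252),(362,252)): print(p,ray("w",*p,.01,m)[:2].round(3))
for p in((428,203),(501,211),(465,208)): print(p,ray("w",*p,.012,m)[:2].round(3))
grab(im,(421,192,508,223),"w",.012,"lighter",m=m)
```

```text
(265, 98) [0.629 0.39 ]
(367, 98) [0.641 0.29 ]
(268, 180) [0.55  0.381]
(365, 180) [0.561 0.28 ]
(271, 252) [0.472 0.371]
(362, 252) [0.483 0.271]
(428, 203) [0.545 0.21 ]
(501, 211) [0.546 0.13 ]
(465, 208) [0.545 0.169]
lighter c 546 172 LxW 88 20 long dir deg -89.8
```

step_arm(rows=[-1,0.3,0,-5,0,-1,0.3,0,-10,0,-1,0.3,0,-15,0,-1,0.3,0,-18,0,-1,0.3,0,-19.6,0,-1,0.3,0,-19.6,0,-1,0.3,0,-19.6,0,0,0.3,0,-19.6,0,0,0.3,0,-19.6,0,0,0.3,0,-19.6,0,0,0.3,0,-15,0,0,0.3,0,-9,0,0,0.3,0,-3,0,0,0.3,0,0,0])

```text
t: 20.58
ee_pos: [0.5166, 0.327, 0.2158]
ee_rot: [0.043, 0.711, 0.039, -0.701]
wrist_force: [0.3, 0.2, -0.4]
gripper_width: 0.0456
```

step_arm(rows=[1,-8.2,-15.2,0,1.64,1,-8.2,-15.2,0,1.64,1,-8.2,-15.2,0,1.64,1,-8.2,-15.2,0,1.64,1,-8.2,-15.2,0,1.64,1,-8.2,-15.2,0,1.64,1,-8.2,-15.2,0,1.64,1,-8.2,-15.2,0,1.64,1,-8.2,-15.2,0,1.64,1,-8.2,-15.2,-6,1.64,1,-8.2,-15.2,-11,1.64])

```text
t: 21.95
ee_pos: [0.4347, 0.1751, 0.1047]
ee_rot: [0.542, 0.457, 0.547, -0.446]
wrist_force: [0.7, -0.2, 1.0]
gripper_width: 0.0912
```

Run:
```python
from h import *
im=save("wrist","w5.png"); s=env.sense();print(s["t"],s["ee_pos"])
```

```text
22.0 [0.43124256 0.17385307 0.09918173]
```

View pics/w5.png

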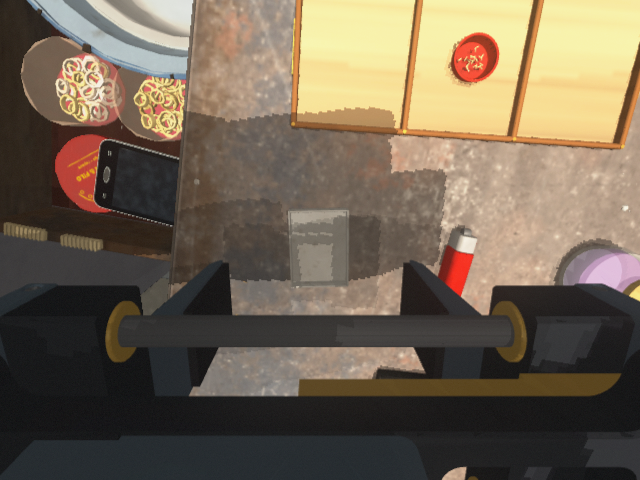

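The cap sits in the middle compartment. The dish (290–349, 210–287) is square between the fingers, so I grip it.

step_arm(rows=[1,0,0,-5,0,1,0,0,-8.8,0,1,0,0,-8.8,0,1,0,0,-8.8,0,-1,0,0,-8.8,0,-1,0,0,-8.8,0,-1,0,0,-8.8,0,-1,0,0,-8.8,0,-1,0,0,-8.8,0,-1,0,0,-8.8,0,-1,0,0,-8.8,0], force=15)

```text
t: 23.38
ee_pos: [0.4313, 0.1739, 0.0112]
ee_rot: [0.54, 0.455, 0.548, -0.449]
wrist_force: [-0.6, -0.0, 3.2]
gripper_width: 0.0463
```

step_arm(rows=[-1,0,0,6,0,-1,0,0,12,0,-1,0.6,14.3,13,-1.64,-1,0.6,14.3,13,-1.64,-1,0.6,14.3,13,-1.64,-1,0.6,14.3,13,-1.64,-1,0.6,14.3,13,-1.64,-1,0.6,14.3,13,-1.64,-1,0.6,14.3,13,-1.64,-1,0.6,14.3,13,-1.64,-1,0.6,14.3,13,-1.64,-1,0.6,14.3,13,-1.64,-1,0.6,14.3,7,-1.64,-1,0.6,14.3,5,-1.64,-1,0.6,14.3,5,-1.64])

```text
t: 25.25
ee_pos: [0.4364, 0.3162, 0.0599]
ee_rot: [0.042, 0.71, 0.042, -0.702]
wrist_force: [-0.1, -0.4, 0.1]
gripper_width: 0.0464
```

Run:
```python
from h import *
im=save("wrist","w6.png"); s=env.sense();print(s["t"],s["ee_pos"])
```

```text
25.3 [0.43715371 0.31673894 0.06112537]
```

View pics/w6.png

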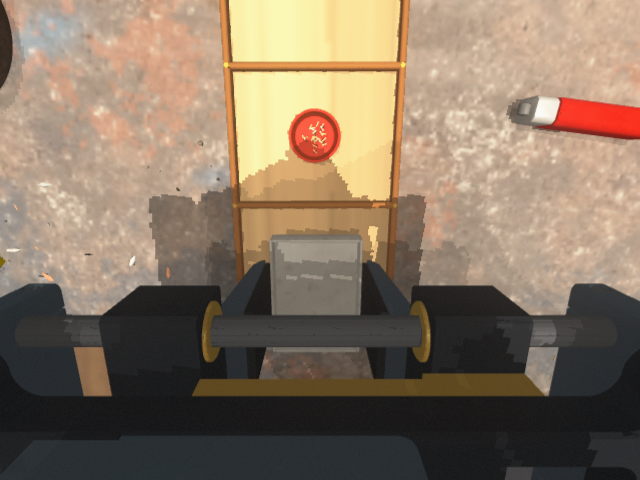

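The dish is centred across the tray (columns 270–361 within 238–393) and short of the divider at row 204. I lower it.

step_arm(rows=[-1,0,0,-3,0,-1,0,0,-4.6,0,-1,0,0,-4.6,0,-1,0,0,-4.6,0,0.25,0,0,-4.6,0,0.25,0,0,-4.6,0,0.25,0,0,-4.6,0,0.25,0,0,-1,0,0.25,0,0,5,0,0.25,0,0,12,0,0.25,0,0,12,0])

```text
t: 26.68
ee_pos: [0.439, 0.318, 0.1856]
ee_rot: [0.04, 0.713, 0.044, -0.699]
wrist_force: [1.2, -0.7, -0.8]
gripper_width: 0.0572
```

step_arm(rows=[0.25,10.7,-14.8,0,1.454,0.25,10.7,-14.8,0,1.454,0.25,10.7,-14.8,0,1.454,0.25,10.7,-14.8,0,1.454,0.25,10.7,-14.8,0,1.454,0.25,10.7,-14.8,0,1.454,0.25,10.7,-14.8,0,1.454,0.25,10.7,-14.8,0,1.454,0.25,10.7,-14.8,0,1.454,0.25,10.7,-14.8,-6,1.454,0.25,10.7,-14.8,-8,1.454,0.25,10.7,-14.8,-8,1.454])

```text
t: 28.18
ee_pos: [0.5451, 0.1698, 0.1046]
ee_rot: [0.494, 0.503, 0.506, -0.497]
wrist_force: [-0.5, -0.1, 1.3]
gripper_width: 0.0571
```

Run:
```python
from h import *
im=save("wrist","w7.png"); s=env.sense();print(s["t"],s["ee_pos"])
m=camera_model("wrist")
# where grasp-plane points of the tool project
for dx,dy in((0,0),(0,.04),(0,-.04)): print(proj("wrist",s["ee_pos"]*[1,1,0]+[dx,dy,.02],m).round())
```

```text
28.225 [0.54608004 0.17001601 0.10593584]
[316. 251.]
[316. 198.]
[316. 300.]
```

View pics/w7.png

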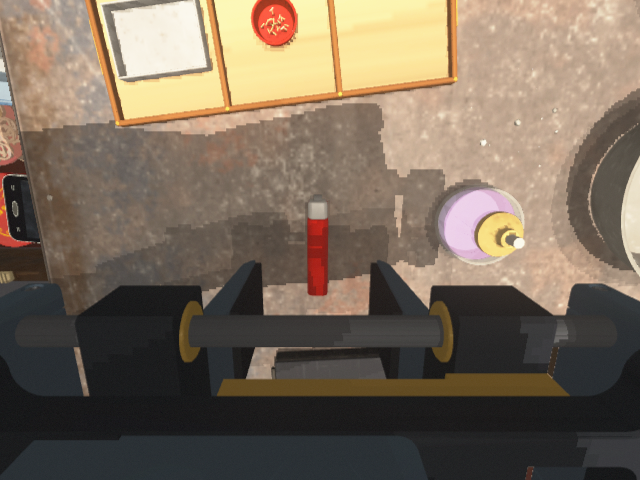

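The lighter is at column 317, rows 197–295, right under the grasp. The dish lies flat in the near compartment.

step_arm(rows=[0.25,0,0,-5,0,0.25,0,0,-9.2,0,0.25,0,0,-9.2,0,0.25,0,0,-9.2,0,-1,0,0,-9.2,0,-1,0,0,-9.2,0,-1,0,0,-9.2,0,-1,0,0,-9.2,0,-1,0,0,-9.2,0,-1,0,0,-9.2,0], force=15)

```text
t: 29.48
ee_pos: [0.5461, 0.17, 0.014]
ee_rot: [0.494, 0.504, 0.506, -0.496]
wrist_force: [-0.3, -0.7, 4.5]
gripper_width: 0.0155
```

step_arm(rows=[-1,0,0,5,0,-1,0,0,10,0,-1,0,0,12,0,-1,4.9,16.4,12,0.115,-1,4.9,16.4,12,0.115,-1,4.9,16.4,12,0.115,-1,4.9,16.4,12,0.115,-1,4.9,16.4,6,0.115,-1,4.9,16.4,5,0.115,-1,4.9,16.4,5,0.115])

```text
t: 30.72
ee_pos: [0.5947, 0.3333, 0.0638]
ee_rot: [0.522, 0.473, 0.534, -0.468]
wrist_force: [1.4, -0.2, 0.9]
gripper_width: 0.0155
```

Run:
```python
from h import *
im=save("wrist","w8.png"); s=env.sense();print(s["t"],s["ee_pos"])
```

```text
30.775 [0.5955401  0.33381504 0.06501095]
```

View pics/w8.png

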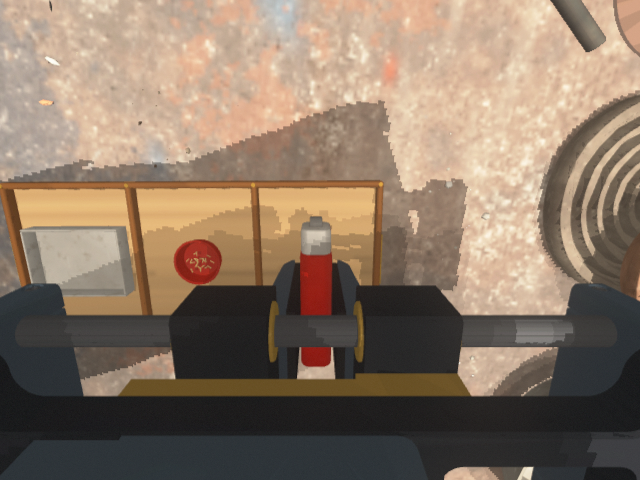

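The lighter is parallel and centred (column 316 in 257–379). I lower it, release and retreat.

step_arm(rows=[-1,0,0,-3,0,-1,0,0,-4.7,0,-1,0,0,-4.7,0,-1,0,0,-4.7,0,-0.3,0,0,-4.7,0,-0.3,0,0,-4.7,0,-0.3,0,0,-4.7,0,-0.3,0,0,-2,0,-0.3,0,0,3,0,-0.3,0,0,10,0,-0.3,0,0,18,0,-0.3,0,0,24,0,-0.3,-15,-15,24,0,-0.3,-15,-15,24,0,-0.3,-15,-15,24,0,-0.3,-15,-15,24,0])

```text
t: 32.78
ee_pos: [0.4435, 0.1822, 0.3053]
ee_rot: [0.522, 0.474, 0.534, -0.467]
wrist_force: [0.6, -0.1, 0.1]
gripper_width: 0.032
```

Run:
```python
from h import *
s=env.sense();print(s["t"],s["ee_pos"],s["gripper_width"])
m=camera_model("wrist");w=save("wrist","w9.png");t=save("top","t9.png")
a=cv2.resize(w[:300],(800,375)); b=cv2.resize(t[170:330,110:540],(605,225),interpolation=cv2.INTER_CUBIC)
c=np.zeros((600,800,3),np.uint8);c[:375]=a;c[375:,:605]=b
cv2.imwrite("pics/f.png",c[:,:,::-1])
for l in("spirit_lamp","pocket_scale","lighter","solder_cap","oil_stone","dish_a"):
    print(l,[np.round(x["rect"]).tolist() for x in spotter.boxes_of(l,"top")])
mt=camera_model("top"); grab(t[:,:,::-1].copy(),(334,211,370,263),"top",.018,"scale",m=mt)
```

```text
32.775 [0.44351332 0.18220936 0.30533806] 0.032015605807660975
spirit_lamp [[292.0, 194.0, 16.0, 14.0]]
pocket_scale [[352.0, 235.0, 32.0, 51.0]]
lighter []
solder_cap [[292.0, 194.0, 20.0, 9.0], [237.0, 257.0, 10.0, 10.0]]
oil_stone [[495.0, 257.0, 11.0, 22.0]]
dish_a [[491.0, 227.0, 25.0, 24.0], [434.0, 201.0, 22.0, 26.0], [142.0, 303.0, 29.0, 36.0], [239.0, 287.0, 19.0, 22.0], [235.0, 260.0, 41.0, 100.0], [491.0, 247.0, 54.0, 66.0]]
scale c 566 43 LxW 124 79 long dir deg 3.3
```

View pics/f.png

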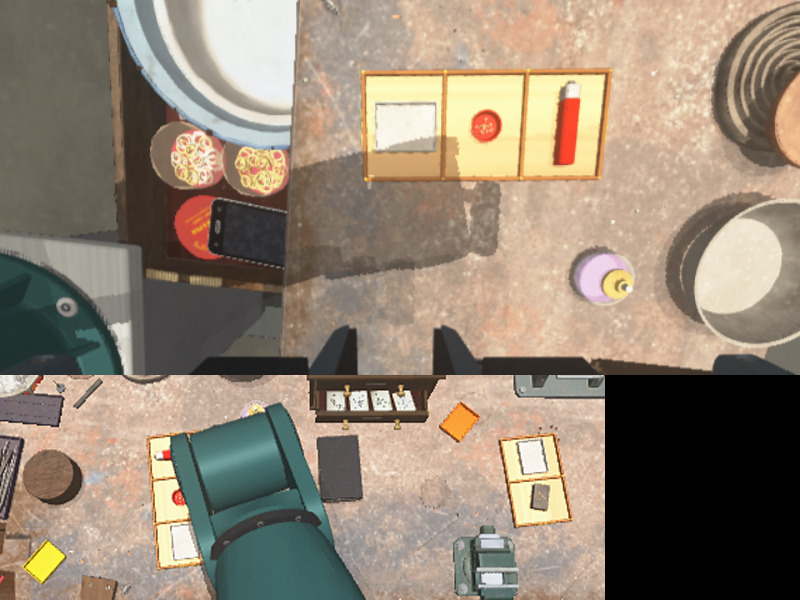

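Everything looks seated. I check the stone more closely, because it lies near the divider.

Run:
```python
from h import *
im=cv2.imread("pics/t9.png");m=camera_model("top")
grab(im,(486,244,504,272),"top",.017,"stone",m=m)
cv2.imwrite("pics/st.png",cv2.resize(im[205:287,455:527],None,fx=7,fy=7,interpolation=cv2.INTER_CUBIC))
```

```text
stone c 513 -314 LxW 49 32 long dir deg -9.0
```

View pics/st.png

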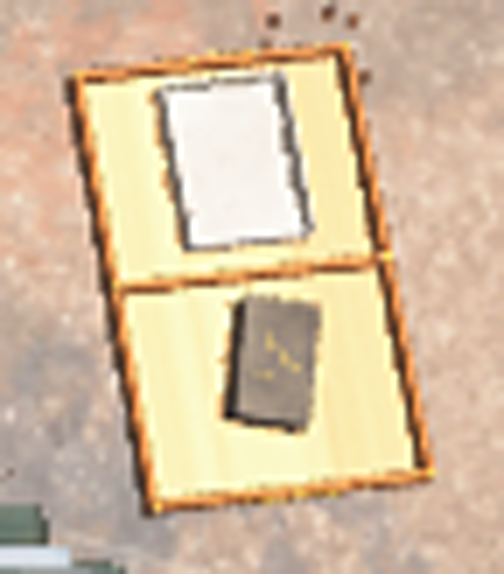

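The stone is clear of the divider and both items lie flat, so I hand the job in.

```bash
python3 -c "
from cell import env
print(env.close_job())"
```

```text
the job is handed in; nothing more can be done
None
```

Both trays are made up, and I handed the job in at about 33 s on the robot's clock.

- **Three-compartment tray:** a white dish is in the near compartment, the solder cap in the middle and the lighter in the far one.
- **Two-compartment tray:** the oil stone is in the near compartment and the other white dish in the far one.

**Last checks:** the wrist and top pictures show all five things flat and inside their compartments. The stone measured at about (513, -314) mm, clear of the divider. The scale measured within 1 mm of its start.

**What disagreed or went unmeasured:** in the last top picture the arm partly hid the lamp and the three-compartment tray. There the network missed the lighter and gave a smaller, shifted box for the lamp. The wrist picture shows the lamp standing and the lighter in its compartment. I did not re-measure the lamp's position. No gripper contact with it showed in the pictures or force readings.

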